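# Give the bench suction to the large fume port

## Task

The trimming work moves to the large of the two bench fume ports: push the large port's iris lever round until its pointer stands on the fourth long mark, counting the long marks from the closed (thin) end of the wedge scale, and push the small port's lever round to its first long mark, the closed end of its scale. Only push the levers' upright knobs from the side with the fingertips, without taking a knob between the fingers or pressing on its top; either port may be done first. Leave the tools and parts on the bench where they lie, and finish clear of everything.

Things in the scene. Friction and masses are not known exactly. Their poses are not given: they have to be found in the camera images.
- large_port: LARGE bench fume port, fixed: bare-metal stub with a flat round iris casing (radius 88 mm, 41 to 90 mm above the bench); on it an inlet collar (outer radius 58 mm, top at 104 mm) with guard wires over steel iris leaves. Origin on its vertical axis at the bench surface, z up. Its scale lies on the casing's flat top, towards its own -x.
- large_scale (a point): Middle of the scale (its third long mark), 72 mm from the axis, on the top of the large port's casing (90 mm above the bench): five long black marks (13 x 3 mm, 20 degrees apart), short marks (7 mm) midway. A black wedge line inside them is thin at the closed end, thick at the open end. From above they run counter-clockwise from closed to open, from 140 to 220 degrees from the port's own +x.
- large_ring (a joint): Angle of the large port's iris ring and lever, rad, counter-clockwise from above: 0 at the first long mark (closed end, stop), 0.349, 0.698, 1.047 (fourth long mark), 1.396 at the fifth (open end, stop). The lever points 2.444 rad plus this value from the port's own +x. It turns stiffly (about 3 N at the knob) and stays where it is left.
- small_ring (a joint): Angle of the small port's iris ring and lever, rad, counter-clockwise from above: 0 at the first long mark (closed end, stop), 0.349, 0.698, 1.047 (fourth long mark), 1.396 at the fifth (open end, stop). The lever points 2.444 rad plus this value from the port's own +x. It turns stiffly (about 3 N at the knob) and stays where it is left.
- large_knob (a point): Centre of the large lever's upright black round knob: 16 mm diameter, 80 to 116 mm above the bench (this point at 98), 124 mm from the port's axis, on the end of a flat steel lever (16 mm wide, 74 to 80 mm above the bench) fixed to the dark ring round the casing. In line with it a dark pointer reaches inwards over the casing top to the marks' outer ends.
- small_port: SMALL bench fume port, fixed, of the same build and heights: casing radius 68 mm, inlet collar outer radius 38 mm. Origin on its vertical axis at the bench surface, z up. Its scale lies on the casing's flat top, towards its own -x.
- small_scale (a point): Middle of the scale (its third long mark), 52 mm from the axis, on the top of the small port's casing (90 mm above the bench): five long black marks (13 x 3 mm, 20 degrees apart), short marks (7 mm) midway. A black wedge line inside them is thin at the closed end, thick at the open end. From above they run counter-clockwise from closed to open, from 140 to 220 degrees from the port's own +x.
- small_knob (a point): Centre of the small lever's upright black round knob: 16 mm diameter, from 80 to 116 mm above the bench (this point is at 98 mm), 104 mm from the small port's axis, on a lever and ring with a pointer like the large port's.
- plug_a: Bystander: a loose black moulded cable plug, 60 x 17 x 14 mm, lying in front of the large port. Origin at its underside. Leave alone.
- plug_b: Bystander: a loose black moulded cable plug, 60 x 17 x 14 mm, lying in front of the small port. Origin at its underside. Leave alone.
- cutters: Bystander: side cutters with yellow grips, about 165 x 56 x 15 mm, lying along their own x between the ports. Origin at the underside. Leave alone.
- mould_strip: Bystander: steel mould insert with two rows of cavities, 150 x 42 x 22 mm, left of the ports. Origin at its underside. Leave alone.
- trim_knife: Bystander: green trimming knife, blade drawn in, 152 x 19 x 13 mm, right of the ports. Origin at its underside. Leave alone.
- plug_tray: Bystander: grey open tray of moulded plugs, 150 x 105 x 42 mm, at the right. Origin at its underside. Leave alone.
- steel_bowl: Bystander: steel bowl, 116 mm across, 50 mm high, at the left. Origin at its underside. Leave alone.
- release_can: Bystander: white spray can with a blue band, 52 mm diameter, 174 mm high, standing at the far right. Origin at its underside. Leave alone.

How it is judged:
By the outcome, as a careful person would: the job done as asked, in the order asked, and still so for the second after the job is handed in, with the robot touching nothing.
It also fails if it takes over 54 s, if anything falls off the work surface, if the arm or the gripper's body presses on something with over 40 N, if the wrist force passes 120 N, or if a joint passes its speed limit or range.

## Robot

A 6-joint arm with a two-finger parallel gripper is mounted at the origin on the work surface. World frame = base frame: x ahead of the robot, y to its left, z up, the work surface at z = 0. Lengths are in m, angles in rad, forces in N, time in s.
With the tool pointing down it reaches from about 0.3 to 0.95 m from the base axis. Payload 3.1 kg.
Tool frame: the origin (TCP) lies on the centre line of the jaws, within the pads' length; the fingertips stand arm.finger_overhang ahead of it and the grasp point (between the pads) lies 8 mm behind it (arm.finger_overhang is the distance from the TCP to the fingertips, in m); z points along the fingers, x is the direction in which the jaws open and shut, and the axes are right-handed (so a half turn about z gives the same grasp; the last joint's range is limited). The gripper opens to 85 mm and grips with 20 to 120 N. Pads are 22 mm wide; open, the fingers measure 114 mm over their backs; the gripper's body (76 mm by 85 mm) begins 54 mm behind the grasp point. The pads swing forward as they close: fully open they stand 13 mm farther back than shut.
Start: joints at [1.165, 0.308, 1.634, -0, 1.2, -0.07], TCP at [0.206, 0.59, 0.242] pointing down, gripper open.
Joint ranges: [-3.06, 3.06], [-0.79, 1.96], [0.05, 2.63], [-1.19, 4.34], [0.05, 2.64], [-2.94, 2.94]. Speed limits (rad/s): [2.79, 2.79, 3.14, 3.14, 3.14, 3.14].

## Interface

Orientations are given as a 3x3 rotation matrix whose columns are the frame's x, y, z axes.
In Python, from plant import arm gives the robot as it stands.
- The arm moves only by the tool arm_command, never from a script. Its arguments are lists of equal length, an entry for each row: "slide": the shift along the world's x, y, z each as a share of 50 cm, from -1 to 1, a list of three; "twist": the turn, a rotation vector about the world's x, y, z each as a share of pi rad, from -1 to 1, a list of three. A call has 1 to 10 rows; each row shifts and turns the commanded pose from where the row before left it; what a row does not reach is not made up. A row lasts 1/12 s, in which the tool goes at most 41.7 mm and 7.16 degrees, less where a joint would pass 70% of its speed; a pose out of reach is approached as far as the arm can. A call with a number of a shift or a turn outside -1 to 1 is refused whole. A call with a gripper value outside its range is refused whole. "claw" is the closure, from 0 (fully open) to 1 (shut), set as the call begins (left out, the last holds). The fingers move at their own pace and stop on an object; "force" is the grip in N (left out, the last holds). Time passes only in rows, so rows that do not move let the fingers close. It gives the time, the measured TCP pose, the force and the opening at its end, in the units of the state.
- arm.sense(): the state, without advancing time (a new reading comes with each control period).
- arm.capture(name): name is "scene" or "top" or "wrist"; returns the picture (420x560x3 uint8, blue, green, red); there is no depth.
- arm.camera_model(name): a dict with "camera_matrix" (3x3 intrinsics, pixels), "xyz" and "rotation" of the camera in the world. Camera axes: x right, y down, z forward; pixel columns grow to the right and rows downward; lengths in m; the calibration is good to about 2 mm. A picture is of the moment at which its call begins: read the wrist's pose just before it. camera_model takes no time and is no camera call; for the wrist camera it gives the pose at the moment of the call.
- arm.finish_job(): hands the job in, once; it reports no verdict.
The state is a dict: "t": time; "joint_positions": joint angles; "joint_velocities": joint speeds; "tau": joint torques, N m; "position": TCP position; "eef_rot": TCP orientation; "wrist_force": force on the tool from outside, world axes, zero at the start; "ft_torque": the same for the moment, N m; "gripper_width": finger opening in m.
Only numpy, scipy, OpenCV 4.12 (cv2) and the standard library are available. Lean on these libraries where they do the work, as an engineer would, in place of code of your own. Each camera call takes 0.05 s, during which the arm holds its last target.

## Working session

There is one attempt and no reset: what is moved stays moved. The work goes in short steps, Python scripts to look and compute and a tool call to move; the robot and the scene stay as the last step left them, time stands still between calls to the robot, and variables do not carry over. Pictures are saved under pics/ and viewed, and the job is handed in when it is done.

Besides the shell and the picture viewer there is one more tool, called after ">>>" in YAML: its name, and indented under it one key for each argument. arm_command: Moves the arm, as the interface text tells. Shift numbers are shares of 50 cm and turn numbers shares of pi rad, none past 1 either way. Its arguments: {"type":"object","properties":{"slide":{"type":"array"},"twist":{"type":"array"},"claw":{"type":"number"},"force":{"type":"number"}},"required":["slide","twist"]}

```bash
mkdir -p pics; ls; python3 - <<'E'
from plant import arm
import cv2
for n in("scene","top"):
    cv2.imwrite(f"pics/{n}0.png",arm.capture(n)); print(arm.camera_model(n))
s=arm.sense();print(s,arm.finger_overhang)
E
```

```text
pics
{'camera_matrix': array([[429.77543953,   0.        , 274.21023932],
       [  0.        , 429.77543953, 212.12122285],
       [  0.        ,   0.        ,   1.        ]]), 'xyz': array([ 1.15675953, -0.68467643,  0.86577065]), 'rotation': array([[ 0.72543296,  0.45767241, -0.51408461],
       [ 0.68821166, -0.4937822 ,  0.53154854],
       [-0.01057073, -0.73940185, -0.67318137]])}
{'camera_matrix': array([[447.91921609,   0.        , 277.05119239],
       [  0.        , 447.91921609, 209.71178542],
       [  0.        ,   0.        ,   1.        ]]), 'xyz': array([ 0.36146733, -0.04382283,  1.27346769]), 'rotation': array([[-0.01957135, -0.98554258,  0.16829375],
       [-0.99962329,  0.01604905, -0.02226441],
       [ 0.01924157, -0.1686661 , -0.98548542]])}
{'t': 0.1, 'joint_positions': array([ 1.16529503e+00,  3.08963846e-01,  1.63499965e+00, -1.49315298e-05,
        1.19969520e+00, -6.96856150e-02]), 'joint_velocities': array([ 1.74737043e-04, -4.94532441e-04, -2.75518160e-03, -6.45373616e-04,
        3.16841880e-03, -8.94993601e-05]), 'tau': array([-1.29214213e-04, -4.16409767e+01, -2.77645361e+01, -6.31599119e-05,
        4.06720632e-03,  6.33504385e-06]), 'position': array([0.20570969, 0.58944349, 0.24116168]), 'eef_rot': array([[ 3.29533450e-01,  9.44143560e-01, -8.02225203e-04],
       [ 9.44141649e-01, -3.29534401e-01, -1.90398679e-03],
       [-2.06199767e-03, -1.29986891e-04, -9.99997866e-01]]), 'wrist_force': array([-0.04007248,  0.52450549, -0.28169286]), 'ft_torque': array([0.01177645, 0.03264294, 0.03113504]), 'gripper_width': 0.08530920158491295} 0.011
```

View pics/top0.png

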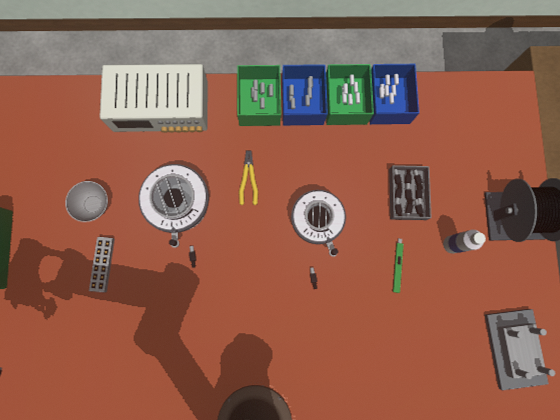

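View pics/scene0.png

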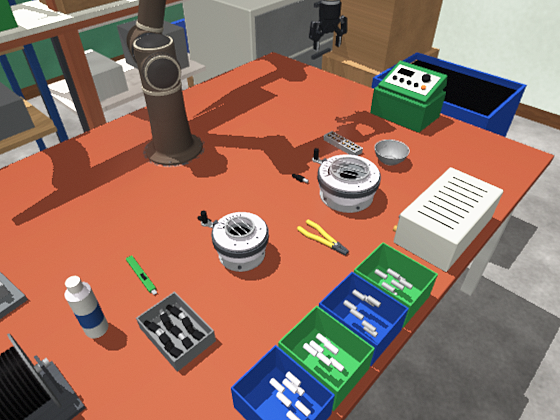

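```bash
python3 - <<'E'
import cv2
im=cv2.imread("pics/top0.png")
cv2.imwrite("pics/z1.png",cv2.resize(im[60:210,140:340],None,fx=4,fy=4,interpolation=cv2.INTER_CUBIC))
cv2.imwrite("pics/z2.png",cv2.resize(im[60:210,300:500],None,fx=4,fy=4,interpolation=cv2.INTER_CUBIC))
E
```

```text
(no output)
```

The top view shows the large port near (173,196) with its knob at about (174,240), and the small port near (319,216) with its knob at about (333,250). I'll zoom in on both.

```bash
python3 - <<'E'
import cv2
im=cv2.imread("pics/top0.png")
cv2.imwrite("pics/z1.png",cv2.resize(im[155:255,130:220],None,fx=6,fy=6,interpolation=cv2.INTER_CUBIC))
cv2.imwrite("pics/z2.png",cv2.resize(im[180:265,280:360],None,fx=7,fy=7,interpolation=cv2.INTER_CUBIC))
E
```

```text
(no output)
```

View pics/z1.png

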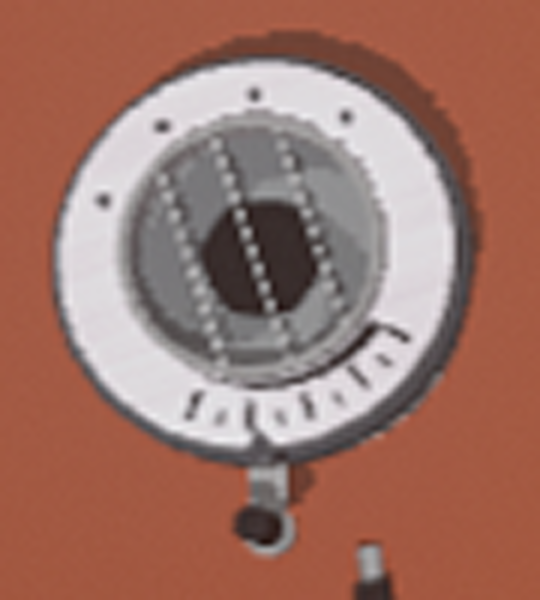

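View pics/z2.png

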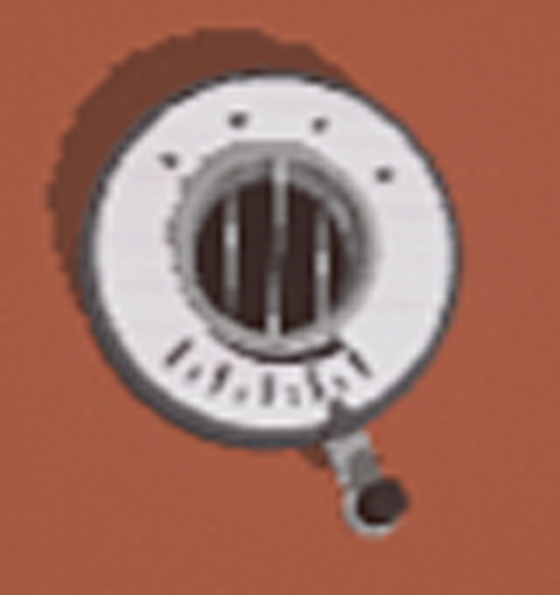

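```bash
cat > h.py <<'E'
import numpy as np,cv2
from scipy.optimize import least_squares
from plant import arm
def ray(px,m,z):
    K,R,c=m["camera_matrix"],m["rotation"],m["xyz"]
    px=np.atleast_2d(np.asarray(px,float))
    d=np.c_[px,np.ones(len(px))]@np.linalg.inv(K).T@R.T
    return c+d*((z-c[2])/d[:,2])[:,None]
def proj(P,m):
    q=(np.atleast_2d(P)-m["xyz"])@m["rotation"]@m["camera_matrix"].T
    return q[:,:2]/q[:,2:]
def unwarp(im,m,c,half,z=.09,s=.0005):
    n=int(2*half/s); # rectified: up=+x, left=+y
    v,u=np.mgrid[0:n,0:n]
    P=np.c_[(c[0]+half-v.ravel()*s),(c[1]+half-u.ravel()*s),np.full(n*n,z)]
    q=proj(P,m).astype(np.float32).reshape(n,n,2)
    return cv2.remap(im,q,None,cv2.INTER_LINEAR)
def casing(im,m,guess,R):
    hsv=cv2.cvtColor(im,cv2.COLOR_BGR2HSV)
    w=((hsv[...,1]<50)&(hsv[...,2]>150)).astype(np.uint8)*255
    g=proj([*guess,.09],m)[0]
    n,l,st,ce=cv2.connectedComponentsWithStats(w)
    H,W=w.shape
    ys,xs=np.nonzero(w)
    P=ray(np.c_[xs,ys],m,.09)
    d=np.hypot(*(P[:,:2]-guess).T)
    k=d<R*1.12
    pts=np.c_[xs,ys][k]
    h=cv2.convexHull(pts.astype(np.int32))[:,0]
    Q=ray(h,m,.09)[:,:2]
    f=least_squares(lambda p:np.hypot(*(Q-p[:2]).T)-p[2],[*guess,R],loss="soft_l1",f_scale=.001)
    return f.x,np.std(f.fun)
E
python3 - <<'E'
from h import *
im=cv2.imread("pics/top0.png");m=arm.camera_model("top")
for nm,px,R,kz in(("L",(173,196),.088,(173.5,242)),("S",(319,216),.068,(334.3,251.8))):
    g=ray(px,m,.09)[0,:2]
    c,e=casing(im,m,g,R); c2,e=casing(im,m,c[:2],R)
    print(nm,c2,e, ray(kz,m,.116))
    u=unwarp(im,m,c2,.14)
    cv2.imwrite(f"pics/u{nm}.png",u)
E
```

```text
L [0.603356   0.20969234 0.08807867] 0.002384308979280746 [[0.47902333 0.19872424 0.116     ]]
S [ 0.54561638 -0.18157444  0.06799316] 0.0016321876013064222 [[ 0.4462743  -0.21592221  0.116     ]]
```

View pics/uL.png

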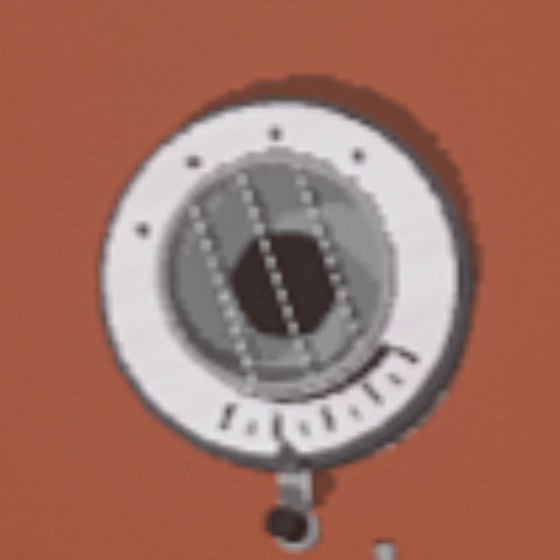

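View pics/uS.png

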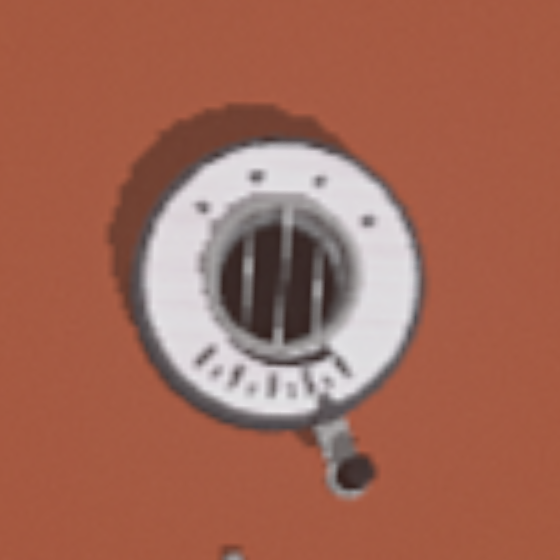

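```bash
python3 - <<'E'
from h import *
m=arm.camera_model("wrist");s=arm.sense()
R=s["eef_rot"]; print(m["camera_matrix"]); print(R.T@(m["xyz"]-s["position"])); print(R.T@m["rotation"])
E
```

```text
[[304.19492347   0.         280.50841882]
 [  0.         304.19492347 214.72498826]
 [  0.           0.           1.        ]]
[-0.00020841 -0.07176382 -0.13107759]
[[ 9.99999853e-01 -2.19172777e-05 -5.41390294e-04]
 [ 1.73593597e-04  9.59472742e-01  2.81801397e-01]
 [ 5.13272910e-04 -2.81801449e-01  9.59472605e-01]]
```

>>> arm_command:
  slide:
    - [0.046, -0.054, 0]
    - [0.046, -0.054, 0]
    - [0.046, -0.054, 0]
    - [0.046, -0.054, 0]
    - [0.046, -0.054, 0]
    - [0.046, -0.054, 0]
    - [0.046, -0.054, 0]
  twist:
    - [0, 0, -0.026]
    - [0, 0, -0.026]
    - [0, 0, -0.026]
    - [0, 0, -0.026]
    - [0, 0, -0.026]
    - [0, 0, -0.026]
    - [0, 0, -0.026]
  claw: 1
  force: 30

```text
t: 0.68
position: [0.3675, 0.3994, 0.2418]
eef_rot: [[0.79, 0.613, -0.001], [0.613, -0.79, -0.001], [-0.001, 0.0, -1.0]]
wrist_force: [0.7, -0.2, -0.7]
gripper_width: 0.0008
```

>>> arm_command:
  slide:
    - [0.046, -0.054, 0]
    - [0.046, -0.054, 0]
    - [0.046, -0.054, 0]
    - [0.046, -0.054, 0]
    - [0.046, -0.054, 0]
    - [0.046, -0.054, 0]
    - [0.046, -0.054, 0]
    - [0, 0, 0]
    - [0, 0, 0]
  twist:
    - [0, 0, -0.026]
    - [0, 0, -0.026]
    - [0, 0, -0.026]
    - [0, 0, -0.026]
    - [0, 0, -0.026]
    - [0, 0, -0.026]
    - [0, 0, -0.026]
    - [0, 0, 0]
    - [0, 0, 0]

```text
t: 1.43
position: [0.5287, 0.2104, 0.2417]
eef_rot: [[0.996, 0.088, -0.001], [0.088, -0.996, -0.0], [-0.001, -0.0, -1.0]]
wrist_force: [0.4, 0.5, -1.4]
gripper_width: 0.0001
```

```bash
python3 - <<'E'
from h import *
import pickle
m=arm.camera_model("wrist");s=arm.sense()
im=arm.capture("wrist");cv2.imwrite("pics/w1.png",im);pickle.dump(m,open("w1.pkl","wb"))
print(s["t"],s["position"],s["eef_rot"][:,0],s["gripper_width"])
c,e=casing(im,m,np.array([.6034,.2097]),.088);print(c,e)
cv2.imwrite("pics/w1u.png",unwarp(im,m,[.6034,.2097],.14))
E
```

```text
1.4333 [0.52868064 0.21041293 0.24170021] [ 0.99610958  0.08811685 -0.0010643 ] 9.81521197005351e-05
[0.60359587 0.21017243 0.08799094] 0.00048688277409358345
```

View pics/w1.png

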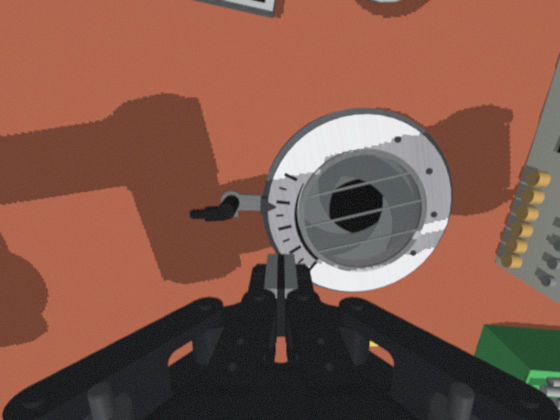

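View pics/w1u.png

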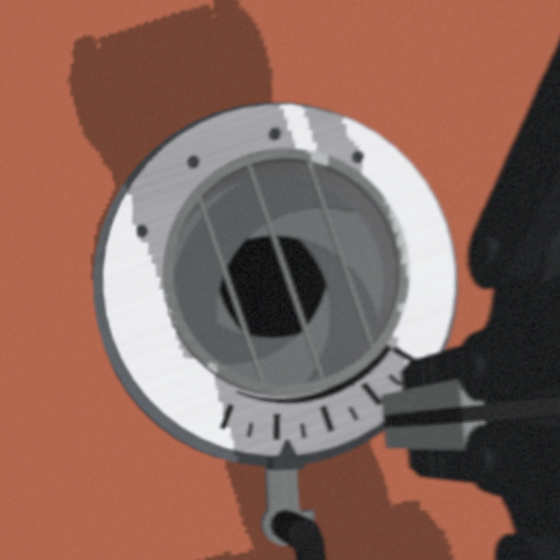

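```bash
cat >> h.py <<'E'
def prof(im,m,c,r0,r1,a0,a1,z=.09,st=.25):
    """mean gray over radii r0..r1 per world angle (deg)"""
    A=np.arange(a0,a1,st);r=np.linspace(r0,r1,12)
    a=np.radians(A)[:,None]
    P=np.stack([c[0]+r*np.cos(a),c[1]+r*np.sin(a),np.full((len(A),12),z)],-1)
    q=proj(P.reshape(-1,3),m).astype(np.float32).reshape(len(A),12,2)
    return A,cv2.remap(cv2.cvtColor(im,cv2.COLOR_BGR2GRAY),q,None,cv2.INTER_LINEAR).mean(1)
def dips(A,g,frac=.75,win=9):
    k=int(win/(A[1]-A[0]));b=cv2.dilate(g.astype(np.float32)[:,None],np.ones((2*k+1,1)))[:,0]
    w=np.clip(1-g/b-.12,0,None);out=[]
    n,l=cv2.connectedComponents((w>0).astype(np.uint8)[:,None])
    for i in range(1,n):
        s=(l[:,0]==i);out.append((round((A[s]*w[s]).sum()/w[s].sum(),1),round(w[s].sum()*(A[1]-A[0]),2)))
    return out
E
python3 - <<'E'
from h import *
import pickle
im=cv2.imread("pics/w1.png");m=pickle.load(open("w1.pkl","rb"))
c=[.6036,.2102]
print(dips(*prof(im,m,c,.067,.077,150,250)))
for z in(.09,.094): print("ptr",dips(*prof(im,m,c,.080,.084,165,205,z)))
im=cv2.imread("pics/top0.png");m=arm.camera_model("top")
c=[.5456,-.1816]
print(dips(*prof(im,m,c,.047,.057,120,230)))
print("ptr",dips(*prof(im,m,c,.060,.064,150,230)))
E
```

```text
[(np.float64(160.2), np.float64(2.28)), (np.float64(168.9), np.float64(0.1)), (np.float64(178.9), np.float64(1.09)), (np.float64(188.9), np.float64(0.1)), (np.float64(199.0), np.float64(1.1)), (np.float64(209.0), np.float64(0.11)), (np.float64(219.0), np.float64(1.11)), (np.float64(229.0), np.float64(0.09)), (np.float64(236.8), np.float64(2.6))]
ptr [(np.float64(182.8), np.float64(0.97))]
ptr [(np.float64(182.0), np.float64(0.98))]
[(np.float64(135.2), np.float64(1.35)), (np.float64(145.2), np.float64(0.04)), (np.float64(155.3), np.float64(1.24)), (np.float64(175.7), np.float64(1.04)), (np.float64(195.4), np.float64(1.1)), (np.float64(204.9), np.float64(0.01)), (np.float64(215.5), np.float64(1.42))]
ptr [(np.float64(200.0), np.float64(1.74))]
```

>>> arm_command:
  slide:
    - [-0.05, 0.04, 0]
    - [-0.05, 0.04, 0]
    - [0, 0, 0]
    - [0, 0, -0.07]
    - [0, 0, -0.07]
    - [0, 0, -0.07]
    - [0, 0, -0.07]
    - [0, 0, 0]
  twist:
    - [0, 0, 0]
    - [0, 0, 0]
    - [0, 0, 0]
    - [0, 0, 0]
    - [0, 0, 0]
    - [0, 0, 0]
    - [0, 0, 0]
    - [0, 0, 0]

```text
t: 2.15
position: [0.4709, 0.2504, 0.095]
eef_rot: [[0.995, 0.094, -0.014], [0.094, -0.996, -0.006], [-0.015, 0.005, -1.0]]
wrist_force: [-1.8, -0.9, -0.7]
gripper_width: 0.0004
```

```bash
cat >> h.py <<'E'
def plan(C,r,sgn,ths,off=.019,phi0=180):
    """sgn +1 push ccw; prints slide/twist shares from present pose"""
    s=arm.sense();p=s["position"][:2];a=np.degrees(np.arctan2(s["eef_rot"][1,0],s["eef_rot"][0,0]))
    for th in ths:
        t=np.radians(th);u=np.array([np.cos(t),np.sin(t)]);v=np.array([-u[1],u[0]])
        P=C+r*u-sgn*off*v;d=P-p;f=th-phi0
        print(th,np.round(d/.5,4),round((f-a)/180,4),np.round(np.linalg.norm(d)*1e3,1));p=P;a=f
E
python3 - <<'E'
from h import *
im=arm.capture("wrist");cv2.imwrite("pics/w2.png",im)
print(arm.sense()["position"])
plan(np.array([.6036,.2102]),.124,1,[182,187,192,197,202,207,212,214,216,218,219])
E
```

```text
[0.47321924 0.25121806 0.09827565]
182 [ 0.0116 -0.0527] -0.0187 27.0
187 [-0.0016 -0.0218] 0.0278 10.9
192 [ 0.0003 -0.0219] 0.0278 10.9
197 [ 0.0022 -0.0218] 0.0278 10.9
202 [ 0.0041 -0.0215] 0.0278 10.9
207 [ 0.006  -0.0211] 0.0278 10.9
212 [ 0.0078 -0.0205] 0.0278 10.9
214 [ 0.0036 -0.008 ] 0.0111 4.4
216 [ 0.0039 -0.0079] 0.0111 4.4
218 [ 0.0042 -0.0077] 0.0111 4.4
219 [ 0.0022 -0.0038] 0.0056 2.2
```

View pics/w2.png

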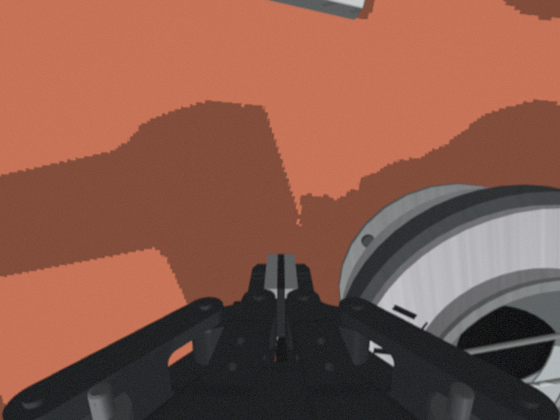

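>>> arm_command:
  slide:
    - [0, -0.017, 0]
    - [0, -0.017, 0]
    - [0, -0.017, 0]
    - [-0.0008, -0.011, 0]
    - [-0.0008, -0.011, 0]
    - [0.0002, -0.011, 0]
    - [0.0002, -0.011, 0]
    - [0.001, -0.011, 0]
    - [0.001, -0.011, 0]
    - [0, 0, 0]
  twist:
    - [0, 0, 0]
    - [0, 0, 0]
    - [0, 0, 0]
    - [0, 0, 0.011]
    - [0, 0, 0.011]
    - [0, 0, 0.011]
    - [0, 0, 0.011]
    - [0, 0, 0.011]
    - [0, 0, 0.011]
    - [0, 0, 0]

```text
t: 3.03
position: [0.4805, 0.1932, 0.1049]
eef_rot: [[0.956, 0.293, 0.005], [0.293, -0.956, 0.002], [0.006, -0.0, -1.0]]
wrist_force: [0.3, 0.1, 0.3]
gripper_width: 0.0001
```

```bash
cat >> h.py <<'E'
def snap(n,c,r,pr,a0,a1,half=.14):
    m=arm.camera_model("wrist");s=arm.sense();im=arm.capture("wrist")
    cv2.imwrite(f"pics/{n}.png",im);cv2.imwrite(f"pics/{n}u.png",unwarp(im,m,c,half))
    print(s["t"],s["position"],s["wrist_force"],np.degrees(np.arctan2(s["eef_rot"][1,0],s["eef_rot"][0,0])))
    print("marks",[float(x[0]) for x in dips(*prof(im,m,c,r-.005,r+.005,a0,a1)) if x[1]>.5],"ptr",[(float(x[0]),float(x[1])) for x in dips(*prof(im,m,c,*pr,a0,a1,.092))])
E
python3 - <<'E'
from h import *
c=np.array([.6036,.2102])
snap("w3",c,.072,(.080,.084),150,250)
plan(c,.124,1,[197,202,207,212,214,216,218,219])
E
```

```text
3.0333 [0.48053077 0.19317069 0.10485743] [0.31718658 0.14923508 0.26822415] 17.06250874712568
marks [159.0, 179.0, 208.5, 236.7] ptr [(156.8, 0.66), (168.7, 0.04), (178.5, 0.04), (188.4, 0.0), (200.1, 6.71), (227.6, 1.28), (234.0, 0.0), (238.9, 0.57)]
197 [-0.0012 -0.002 ] -0.0001 1.1
202 [ 0.0041 -0.0215] 0.0278 10.9
207 [ 0.006  -0.0211] 0.0278 10.9
212 [ 0.0078 -0.0205] 0.0278 10.9
214 [ 0.0036 -0.008 ] 0.0111 4.4
216 [ 0.0039 -0.0079] 0.0111 4.4
218 [ 0.0042 -0.0077] 0.0111 4.4
219 [ 0.0022 -0.0038] 0.0056 2.2
```

View pics/w3.png

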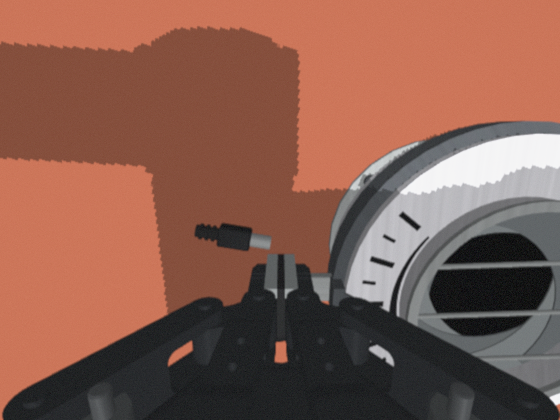

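View pics/w3u.png

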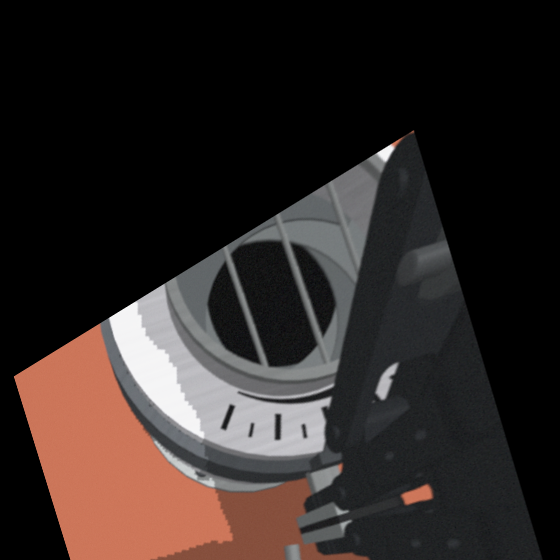

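>>> arm_command:
  slide:
    - [0.0028, -0.0108, 0]
    - [0.002, -0.0108, 0]
    - [0.003, -0.0105, 0]
    - [0.003, -0.0105, 0]
    - [0.0039, -0.0103, 0]
    - [0.0039, -0.0103, 0]
    - [0, 0, 0]
    - [0, 0, 0]
  twist:
    - [0, 0, 0.014]
    - [0, 0, 0.014]
    - [0, 0, 0.014]
    - [0, 0, 0.014]
    - [0, 0, 0.014]
    - [0, 0, 0.014]
    - [0, 0, 0]
    - [0, 0, 0]

```text
t: 3.75
position: [0.4882, 0.1616, 0.1031]
eef_rot: [[0.847, 0.532, 0.001], [0.532, -0.847, -0.0], [0.001, 0.001, -1.0]]
wrist_force: [-0.6, -0.5, -1.2]
gripper_width: 0.0001
```

```bash
python3 - <<'E'
from h import *
c=np.array([.6036,.2102])
snap("w4",c,.072,(.080,.084),150,250)
im=arm.capture("top");cv2.imwrite("pics/t4.png",cv2.resize(im[155:275,100:260],None,fx=5,fy=5))
plan(c,.124,1,[212,214,216,218,219])
E
```

```text
3.75 [0.48821923 0.16163999 0.10313654] [-0.63701919 -0.47752425 -1.19595256] 32.12692289932488
marks [159.0, 172.1, 179.1, 199.1, 222.5, 239.1, 247.5] ptr [(159.4, 0.02), (169.2, 0.0), (176.7, 1.11), (188.7, 0.03), (198.4, 0.05), (213.9, 6.39), (221.8, 0.0), (222.7, 0.01), (223.5, 0.0), (240.3, 1.15)]
212 [ 0.0012 -0.0023] -0.001 1.3
214 [ 0.0036 -0.008 ] 0.0111 4.4
216 [ 0.0039 -0.0079] 0.0111 4.4
218 [ 0.0042 -0.0077] 0.0111 4.4
219 [ 0.0022 -0.0038] 0.0056 2.2
```

View pics/w4.png

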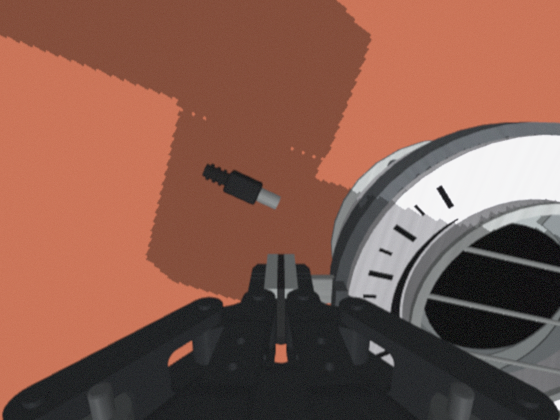

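View pics/t4.png

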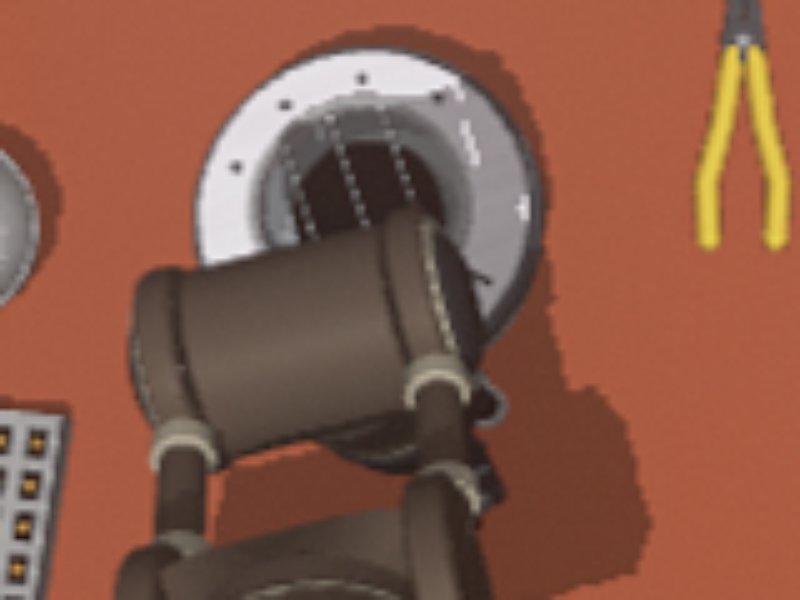

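>>> arm_command:
  slide:
    - [-0.032, 0.05, 0]
    - [0, 0, 0.06]
    - [0, 0, 0.07]
    - [0, 0, 0.07]
    - [0, 0, 0]
    - [0, 0, 0]
    - [0, 0, 0]
  twist:
    - [0, 0, 0]
    - [0, 0, 0]
    - [0, 0, 0]
    - [0, 0, 0]
    - [0, 0, 0]
    - [0, 0, 0]
    - [0, 0, 0]

```text
t: 4.43
position: [0.4713, 0.1869, 0.2021]
eef_rot: [[0.846, 0.533, -0.0], [0.533, -0.846, -0.0], [-0.0, 0.0, -1.0]]
wrist_force: [-0.2, -0.3, -0.2]
gripper_width: 0.0004
```

```bash
python3 - <<'E'
from h import *
c=np.array([.6036,.2102])
snap("w5",c,.072,(.080,.084),150,250)
E
```

```text
4.4333 [0.47125978 0.18688302 0.20205894] [-0.17061775 -0.30857706 -0.19815697] 32.22444247084406
marks [159.0, 179.1, 199.1, 219.1, 239.8] ptr [(159.9, 1.15), (211.6, 1.09), (241.8, 6.39)]
```

View pics/w5.png

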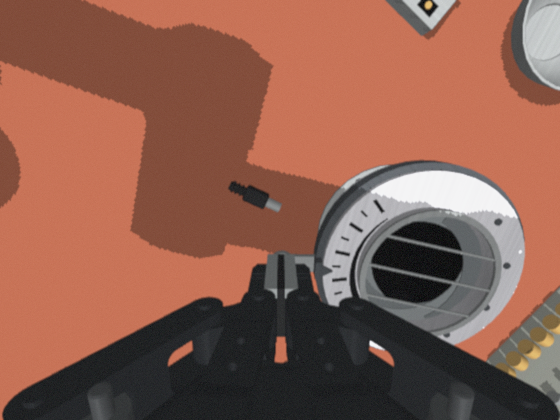

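View pics/w5u.png

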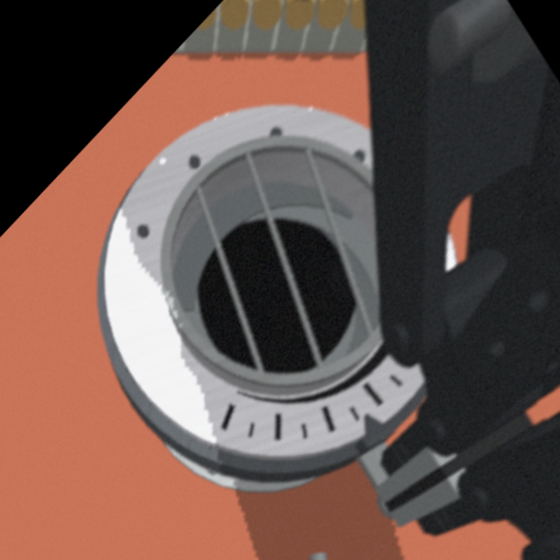

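>>> arm_command:
  slide:
    - [0, 0, -0.07]
    - [0, 0, -0.07]
    - [0, 0, -0.06]
    - [0, 0, 0]
    - [0.011, -0.017, 0]
    - [0.011, -0.017, 0]
    - [0.01, -0.016, 0]
  twist:
    - [0, 0, 0]
    - [0, 0, 0]
    - [0, 0, 0]
    - [0, 0, 0]
    - [0, 0, 0]
    - [0, 0, 0]
    - [0, 0, 0]

```text
t: 5.07
position: [0.4901, 0.1615, 0.1041]
eef_rot: [[0.846, 0.533, 0.004], [0.533, -0.846, 0.001], [0.003, 0.001, -1.0]]
wrist_force: [-3.5, 4.7, -0.7]
gripper_width: -0.0001
```

>>> arm_command:
  slide:
    - [0.0036, -0.008, 0]
    - [0.0039, -0.0079, 0]
    - [0.0042, -0.0077, 0]
    - [0.0012, -0.0022, 0]
    - [0.0012, -0.0022, 0]
    - [0, 0, 0]
    - [0, 0, 0]
    - [0, 0, 0]
  twist:
    - [0, 0, 0.011]
    - [0, 0, 0.011]
    - [0, 0, 0.011]
    - [0, 0, 0.0035]
    - [0, 0, 0.0035]
    - [0, 0, 0]
    - [0, 0, 0]
    - [0, 0, 0]

```text
t: 5.73
position: [0.4952, 0.1476, 0.1028]
eef_rot: [[0.772, 0.635, 0.001], [0.635, -0.772, -0.001], [0.0, 0.001, -1.0]]
wrist_force: [1.0, -0.2, -0.6]
gripper_width: -0.0
```

>>> arm_command:
  slide:
    - [-0.036, 0.046, 0]
    - [0, 0, 0.06]
    - [0, 0, 0.07]
    - [0, 0, 0.07]
    - [0, 0, 0.05]
    - [0, 0, 0]
    - [0, 0, 0]
  twist:
    - [0, 0, 0]
    - [0, 0, 0]
    - [0, 0, 0]
    - [0, 0, 0]
    - [0, 0, 0]
    - [0, 0, 0]
    - [0, 0, 0]

```text
t: 6.32
position: [0.4781, 0.1711, 0.2295]
eef_rot: [[0.772, 0.635, 0.005], [0.635, -0.772, 0.001], [0.004, 0.003, -1.0]]
wrist_force: [0.4, -0.1, -0.7]
gripper_width: 0.0003
```

```bash
python3 - <<'E'
from h import *
c=np.array([.6036,.2102])
snap("w6",c,.072,(.080,.084),150,250)
im=cv2.imread("pics/w6.png");m=arm.camera_model("wrist")
for z in(.09,.094):print(dips(*prof(im,m,c,.080,.084,150,250,z)))
print(casing(im,m,c,.088))
E
```

```text
6.3167 [0.47814977 0.17114599 0.22946582] [ 0.43364991 -0.10265015 -0.65280617] 39.44771960265889
marks [159.3, 167.1, 179.1, 199.1, 218.9, 238.9] ptr [(170.9, 1.28), (179.0, 0.02), (188.8, 0.01), (198.5, 0.01), (218.7, 1.12)]
[(np.float64(160.3), np.float64(0.38)), (np.float64(170.5), np.float64(1.62)), (np.float64(179.4), np.float64(0.57)), (np.float64(188.9), np.float64(0.31)), (np.float64(198.5), np.float64(0.57)), (np.float64(208.0), np.float64(0.25)), (np.float64(217.9), np.float64(0.96)), (np.float64(227.2), np.float64(0.14)), (np.float64(236.9), np.float64(0.2))]
[(np.float64(160.7), np.float64(0.71)), (np.float64(170.4), np.float64(1.81)), (np.float64(179.3), np.float64(0.91)), (np.float64(188.5), np.float64(0.45)), (np.float64(197.8), np.float64(0.87)), (np.float64(207.0), np.float64(0.39)), (np.float64(216.5), np.float64(0.96)), (np.float64(225.8), np.float64(0.2)), (np.float64(235.3), np.float64(0.2))]
(array([0.59909295, 0.2101875 , 0.08666914]), np.float64(0.00035438699750208223))
```

View pics/w6u.png

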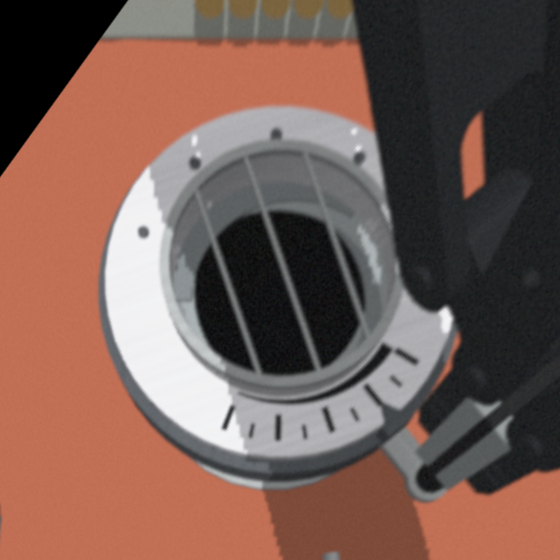

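The large pointer reads 218.7° against the fourth mark at 218.9°, so it stands on the mark. Next is the small port.

>>> arm_command:
  slide:
    - [-0.002, -0.074, 0]
    - [-0.002, -0.074, 0]
    - [-0.002, -0.074, 0]
    - [-0.002, -0.074, 0]
    - [-0.002, -0.074, 0]
    - [-0.002, -0.074, 0]
  twist:
    - [0, 0, -0.009]
    - [0, 0, -0.009]
    - [0, 0, -0.009]
    - [0, 0, -0.009]
    - [0, 0, -0.009]
    - [0, 0, -0.009]

```text
t: 6.87
position: [0.4687, -0.0525, 0.225]
eef_rot: [[0.869, 0.495, -0.004], [0.495, -0.869, 0.001], [-0.004, -0.003, -1.0]]
wrist_force: [0.1, -0.2, -0.5]
gripper_width: -0.0
```

>>> arm_command:
  slide:
    - [-0.002, -0.074, 0]
    - [-0.002, -0.074, 0]
    - [-0.002, -0.074, 0]
    - [-0.002, -0.074, 0]
    - [-0.002, -0.074, 0]
    - [-0.002, -0.074, 0]
    - [0, 0, 0]
    - [0, 0, 0]
    - [0, 0, 0]
  twist:
    - [0, 0, -0.009]
    - [0, 0, -0.009]
    - [0, 0, -0.009]
    - [0, 0, -0.009]
    - [0, 0, -0.009]
    - [0, 0, -0.009]
    - [0, 0, 0]
    - [0, 0, 0]
    - [0, 0, 0]

```text
t: 7.62
position: [0.4633, -0.2721, 0.2251]
eef_rot: [[0.94, 0.341, -0.004], [0.341, -0.94, 0.003], [-0.002, -0.004, -1.0]]
wrist_force: [0.6, -0.3, 0.1]
gripper_width: 0.0001
```

```bash
python3 - <<'E'
from h import *
c=np.array([.5456,-.1816])
m=arm.camera_model("wrist")
snap("w7",c,.052,(.060,.064),115,235)
im=cv2.imread("pics/w7.png");print(casing(im,m,c,.068))
im=arm.capture("top");cv2.imwrite("pics/t7.png",im)
E
```

```text
7.6167 [ 0.46334287 -0.27208692  0.22507647] [ 0.6394539  -0.33805887  0.14149969] 19.955855898931528
marks [138.5, 155.7, 175.7, 195.7, 215.6] ptr [(138.9, 1.85), (200.5, 1.16)]
(array([ 0.54518561, -0.18212953,  0.0674658 ]), np.float64(0.0005692221812979332))
```

View pics/w7.png

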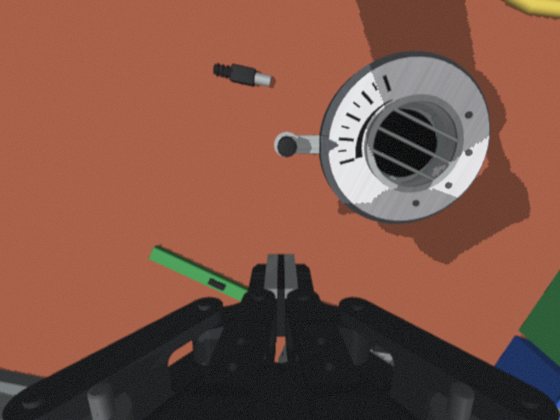

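View pics/t7.png

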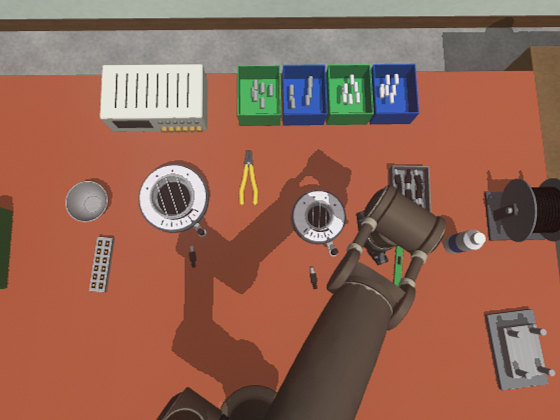

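>>> arm_command:
  slide:
    - [0, 0, -0.065]
    - [0, 0, -0.065]
    - [0, 0, -0.065]
    - [0, 0, -0.055]
    - [0, 0, 0]
    - [0, 0, 0]
    - [0, 0, 0]
  twist:
    - [0, 0, 0]
    - [0, 0, 0]
    - [0, 0, 0]
    - [0, 0, 0]
    - [0, 0, 0]
    - [0, 0, 0]
    - [0, 0, 0]

```text
t: 8.3
position: [0.4659, -0.2728, 0.1037]
eef_rot: [[0.939, 0.343, 0.002], [0.343, -0.939, -0.001], [0.001, 0.002, -1.0]]
wrist_force: [-0.2, -0.4, 0.3]
gripper_width: -0.0004
```

```bash
python3 - <<'E'
from h import *
print(arm.sense()["position"])
plan(np.array([.5454,-.1818]),.104,-1,[202,195,190,185,180,175,170,165,160,155,150,145,140,138,136,135])
E
```

```text
[ 0.46588272 -0.27283904  0.10365575]
202 [-0.0196  0.0689] 0.0107 35.8
195 [-0.0125  0.0226] -0.0389 12.9
190 [-0.0072  0.017 ] -0.0278 9.2
185 [-0.0057  0.0176] -0.0278 9.2
180 [-0.0041  0.018 ] -0.0278 9.2
175 [-0.0025  0.0183] -0.0278 9.2
170 [-0.0009  0.0184] -0.0278 9.2
165 [0.0007 0.0184] -0.0278 9.2
160 [0.0023 0.0183] -0.0278 9.2
155 [0.0039 0.018 ] -0.0278 9.2
150 [0.0054 0.0176] -0.0278 9.2
145 [0.007  0.0171] -0.0278 9.2
140 [0.0084 0.0164] -0.0278 9.2
138 [0.0038 0.0063] -0.0111 3.7
136 [0.004  0.0062] -0.0111 3.7
135 [0.0021 0.0031] -0.0056 1.8
```

>>> arm_command:
  slide:
    - [-0.005, 0.0172, 0]
    - [-0.005, 0.0172, 0]
    - [-0.005, 0.0172, 0]
    - [-0.0046, 0.0172, 0]
    - [-0.006, 0.0113, 0]
    - [-0.0063, 0.0113, 0]
    - [-0.0072, 0.017, 0]
    - [-0.0057, 0.0176, 0]
    - [-0.0041, 0.018, 0]
    - [-0.0025, 0.0183, 0]
  twist:
    - [0, 0, 0]
    - [0, 0, 0]
    - [0, 0, 0]
    - [0, 0, 0]
    - [0, 0, -0.01]
    - [0, 0, -0.018]
    - [0, 0, -0.0278]
    - [0, 0, -0.0278]
    - [0, 0, -0.0278]
    - [0, 0, -0.0278]

```text
t: 9.13
position: [0.4399, -0.1925, 0.1033]
eef_rot: [[0.996, -0.092, 0.004], [-0.092, -0.996, -0.004], [0.004, 0.003, -1.0]]
wrist_force: [1.5, -3.5, -1.6]
gripper_width: -0.0
```

>>> arm_command:
  slide:
    - [-0.0009, 0.0184, 0]
    - [0.0007, 0.0184, 0]
    - [0.0023, 0.0183, 0]
    - [0.0039, 0.018, 0]
    - [0.0054, 0.0176, 0]
    - [0.0035, 0.0086, 0]
    - [0.0035, 0.0085, 0]
    - [0, 0, 0]
    - [0, 0, 0]
  twist:
    - [0, 0, -0.0278]
    - [0, 0, -0.0278]
    - [0, 0, -0.0278]
    - [0, 0, -0.0278]
    - [0, 0, -0.0278]
    - [0, 0, -0.0139]
    - [0, 0, -0.0139]
    - [0, 0, 0]
    - [0, 0, 0]

```text
t: 9.88
position: [0.4481, -0.1373, 0.1027]
eef_rot: [[0.819, -0.573, 0.0], [-0.573, -0.819, 0.0], [0.0, -0.0, -1.0]]
wrist_force: [-0.6, 2.1, 0.3]
gripper_width: -0.0
```

```bash
python3 - <<'E'
from h import *
c=np.array([.5454,-.1818])
snap("w8",c,.052,(.060,.064),115,235)
plan(c,.104,-1,[145,142,140,138,136,135])
E
```

```text
9.8833 [ 0.44812297 -0.13732118  0.10267261] [-0.64312574  2.10282844  0.29140589] -34.98269721454902
marks [135.0, 155.0, 175.3, 195.4, 215.5] ptr [(134.5, 0.05), (145.1, 1.65), (154.4, 1.55), (205.7, 6.84)]
145 [ 0.0028 -0.0007] 0.0 1.4
142 [0.0049 0.0099] -0.0167 5.5
140 [0.0035 0.0065] -0.0111 3.7
138 [0.0038 0.0063] -0.0111 3.7
136 [0.004  0.0062] -0.0111 3.7
135 [0.0021 0.0031] -0.0056 1.8
```

View pics/w8.png

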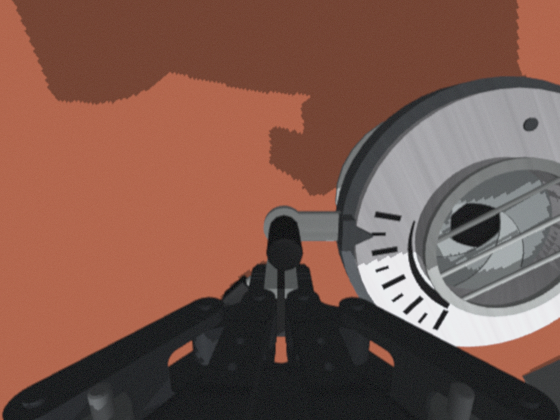

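>>> arm_command:
  slide:
    - [0.005, 0.0099, 0]
    - [0.0035, 0.0065, 0]
    - [0.0038, 0.0063, 0]
    - [0.002, 0.0031, 0]
    - [0.002, 0.0031, 0]
    - [0, 0, 0]
    - [0, 0, 0]
  twist:
    - [0, 0, -0.0167]
    - [0, 0, -0.0111]
    - [0, 0, -0.0111]
    - [0, 0, -0.0056]
    - [0, 0, -0.0056]
    - [0, 0, 0]
    - [0, 0, 0]

```text
t: 10.52
position: [0.4558, -0.1234, 0.1021]
eef_rot: [[0.719, -0.695, -0.001], [-0.695, -0.719, 0.0], [-0.001, 0.0, -1.0]]
wrist_force: [-2.7, -1.4, 1.6]
gripper_width: 0.0001
```

```bash
python3 - <<'E'
from h import *
c=np.array([.5454,-.1818])
snap("w9",c,.052,(.060,.064),115,235)
plan(c,.104,-1,[136,135])
E
```

```text
10.5167 [ 0.45579768 -0.12335076  0.10206679] [-2.68360853 -1.3719992   1.56180893] -44.060844834948206
marks [135.0, 144.0, 155.1, 175.2, 195.4, 215.5] ptr [(139.9, 3.46), (196.7, 4.56)]
136 [0.0032 0.0003] 0.0004 1.6
135 [0.0021 0.0031] -0.0056 1.8
```

View pics/w9.png

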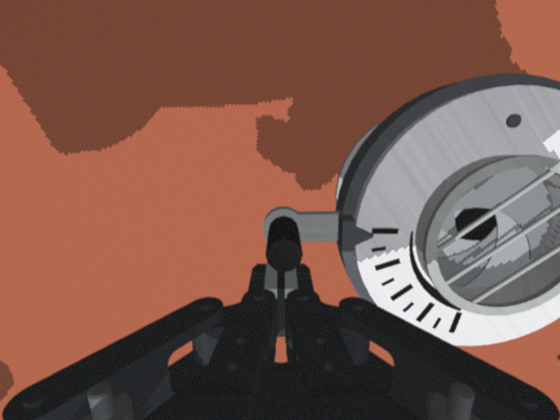

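>>> arm_command:
  slide:
    - [0.002, 0.0025, 0]
    - [0.002, 0.0025, 0]
    - [0, 0, 0]
    - [0, 0, 0]
  twist:
    - [0, 0, -0.004]
    - [0, 0, -0.004]
    - [0, 0, 0]
    - [0, 0, 0]

```text
t: 10.9
position: [0.4576, -0.1209, 0.102]
eef_rot: [[0.701, -0.714, -0.002], [-0.714, -0.701, 0.0], [-0.001, 0.001, -1.0]]
wrist_force: [-4.2, -1.8, 3.7]
gripper_width: 0.0001
```

```bash
python3 - <<'E'
from h import *
c=np.array([.5454,-.1818])
snap("w10",c,.052,(.060,.064),115,235)
im=cv2.imread("pics/w10.png");cv2.imwrite("pics/w10z.png",cv2.resize(im[180:330,320:480],None,fx=4,fy=4))
plan(c,.104,-1,[136,135])
E
```

```text
10.9 [ 0.45764335 -0.12088547  0.10196838] [-4.19323886 -1.83392376  3.66073817] -45.52791686866993
marks [138.2, 155.1, 175.2, 195.4, 215.5] ptr [(137.9, 3.42), (195.2, 6.24)]
136 [-0.0006 -0.0047] 0.0085 2.3
135 [0.0021 0.0031] -0.0056 1.8
```

View pics/w10z.png

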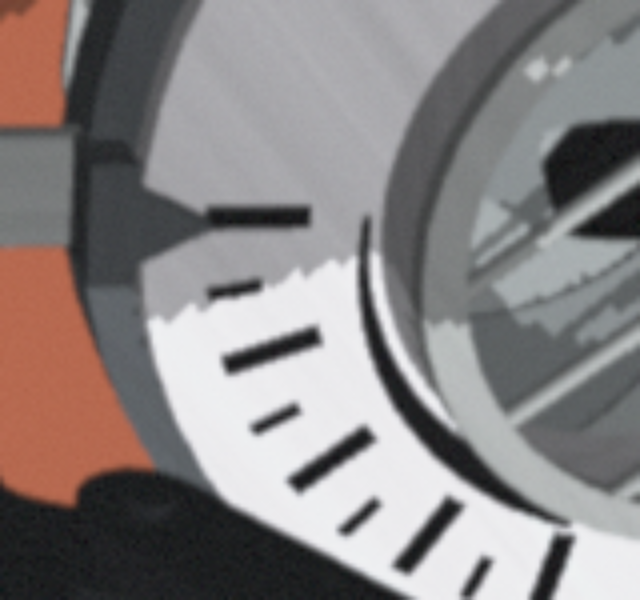

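>>> arm_command:
  slide:
    - [0.002, 0.003, 0]
    - [0.002, 0.002, 0]
    - [0, 0, 0]
    - [0, 0, 0]
  twist:
    - [0, 0, 0]
    - [0, 0, 0]
    - [0, 0, 0]
    - [0, 0, 0]

```text
t: 11.28
position: [0.4578, -0.1207, 0.102]
eef_rot: [[0.702, -0.712, -0.006], [-0.712, -0.702, -0.004], [-0.001, 0.007, -1.0]]
wrist_force: [-10.0, -10.0, 6.1]
gripper_width: -0.0001
```

```bash
python3 - <<'E'
from h import *
c=np.array([.5454,-.1818])
snap("w11",c,.052,(.060,.064),115,235)
im=cv2.imread("pics/w11.png");cv2.imwrite("pics/w11z.png",cv2.resize(im[180:330,320:480],None,fx=4,fy=4))
E
```

```text
11.2833 [ 0.45777674 -0.12069403  0.10200185] [-10.027827    -9.96100838   6.05432564] -45.378134177316674
marks [138.2, 155.1, 175.2, 195.4, 215.5] ptr [(138.0, 3.42), (195.3, 7.34)]
```

View pics/w11z.png

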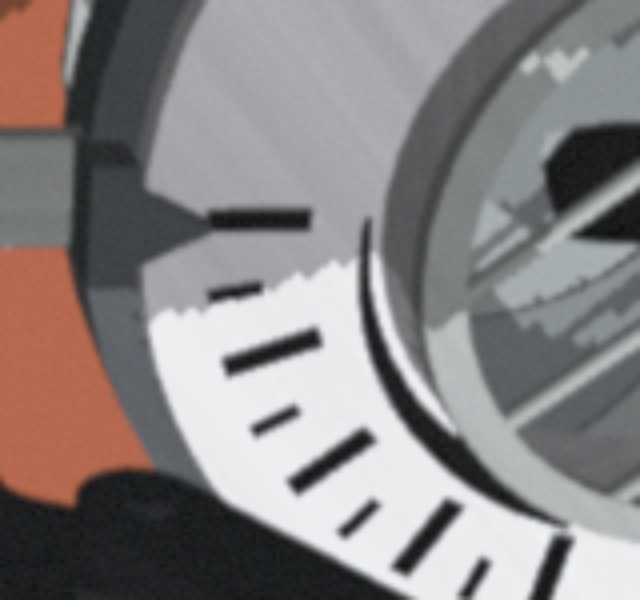

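>>> arm_command:
  slide:
    - [-0.02, -0.02, 0]
    - [-0.04, -0.04, 0]
    - [0, 0, 0]
    - [0, 0, 0.07]
    - [0, 0, 0.07]
    - [0, 0, 0.07]
    - [0, 0, 0.07]
    - [0, 0, 0.07]
    - [0, 0, 0]
  twist:
    - [0, 0, 0]
    - [0, 0, 0]
    - [0, 0, 0]
    - [0, 0, 0]
    - [0, 0, 0]
    - [0, 0, 0]
    - [0, 0, 0]
    - [0, 0, 0]
    - [0, 0, 0]

```text
t: 12.08
position: [0.4365, -0.1501, 0.2859]
eef_rot: [[0.7, -0.714, 0.018], [-0.714, -0.7, -0.006], [0.017, -0.008, -1.0]]
wrist_force: [1.0, -1.0, 0.6]
gripper_width: -0.0
```

>>> arm_command:
  slide:
    - [-0.03, 0.06, 0]
    - [-0.03, 0.06, 0]
    - [-0.03, 0.06, 0]
    - [-0.03, 0.06, 0]
    - [-0.03, 0.06, 0]
    - [0, 0, 0]
    - [0, 0, 0]
    - [0, 0, 0]
  twist:
    - [0, 0, 0.03]
    - [0, 0, 0.03]
    - [0, 0, 0.03]
    - [0, 0, 0.03]
    - [0, 0, 0.03]
    - [0, 0, 0]
    - [0, 0, 0]
    - [0, 0, 0]

```text
t: 12.75
position: [0.3565, 0.0017, 0.2777]
eef_rot: [[0.948, -0.318, 0.003], [-0.318, -0.948, -0.0], [0.003, -0.001, -1.0]]
wrist_force: [0.7, 0.5, 0.0]
gripper_width: -0.0002
```

```bash
python3 - <<'E'
from h import *
im=arm.capture("top");m=arm.camera_model("top");cv2.imwrite("pics/t12.png",im)
s=arm.sense();print(s["t"],s["position"],s["wrist_force"])
for n,c,r in(("L",[.6036,.2102],.072),("S",[.5454,-.1818],.052)):
    cv2.imwrite(f"pics/t12{n}.png",unwarp(im,m,c,.14))
    print(n,dips(*prof(im,m,c,r-.005,r+.005,120,250)),"ptr",dips(*prof(im,m,c,r+.008,r+.012,120,250,.092)))
E
```

```text
12.8 [0.35650252 0.00122384 0.27764369] [ 0.62799907  0.13881088 -0.07275167]
L [(np.float64(159.2), np.float64(0.98)), (np.float64(169.4), np.float64(0.03)), (np.float64(179.1), np.float64(1.01)), (np.float64(189.2), np.float64(0.05)), (np.float64(199.3), np.float64(0.82)), (np.float64(209.6), np.float64(0.01)), (np.float64(219.3), np.float64(0.83)), (np.float64(229.2), np.float64(0.08)), (np.float64(239.3), np.float64(0.97))] ptr [(np.float64(218.9), np.float64(1.0)), (np.float64(239.5), np.float64(0.02))]
S [(np.float64(134.9), np.float64(1.32)), (np.float64(144.9), np.float64(0.05)), (np.float64(155.0), np.float64(1.22)), (np.float64(175.5), np.float64(1.02)), (np.float64(195.3), np.float64(1.11)), (np.float64(204.8), np.float64(0.02)), (np.float64(215.4), np.float64(1.39))] ptr [(np.float64(135.1), np.float64(1.23))]
```

View pics/t12.png

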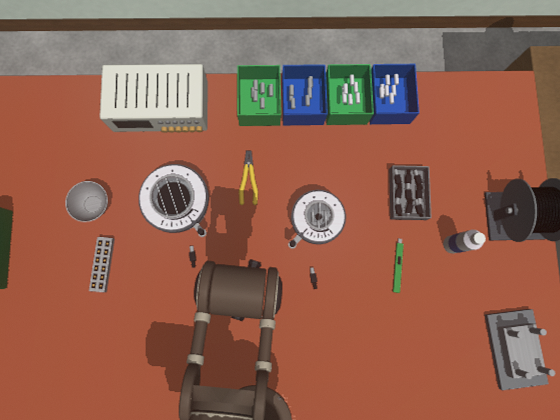

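View pics/t12L.png

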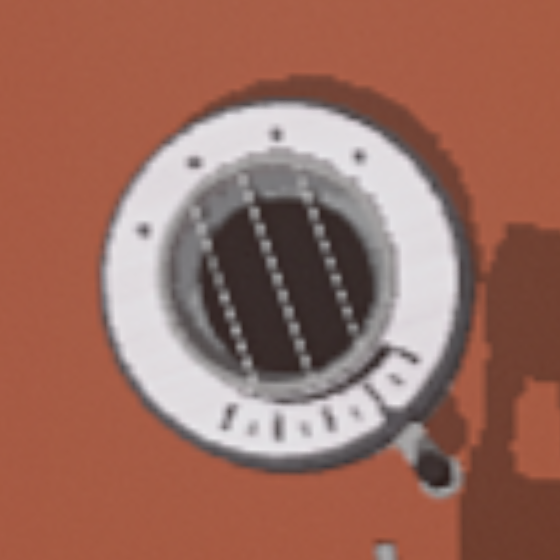

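View pics/t12S.png

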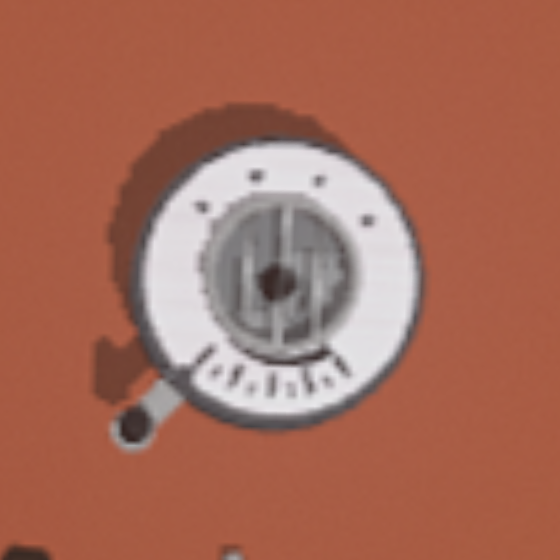

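Both pointers stand on their marks, the bystanders haven't moved, and the arm is clear. I'm handing in the job.

```bash
python3 -c "
from plant import arm
print(arm.finish_job())"
```

```text
the job is handed in; nothing more can be done
None
```

Both levers are set and the job is handed in, after about 13 s of robot time. I pushed each knob only from the side, with the closed fingertips.

- **Large port:** its pointer is on the fourth long mark. In the last top view the pointer reads 218.9° and the mark 219.3°; in the wrist view they read 218.7° and 218.9°.
- **Small port:** its lever is at the closed stop, where it stopped moving and the wrist force rose to about 15 N. In the last top view the pointer reads 135.1° and the first long mark 134.9°.
- **Clearance:** the arm finished above the bench between the ports, touching nothing. By eye, the tools and parts lie where they were in the first top view.

**Disagreements:** while the fingers were close to the ports, the automatic pointer and mark readings were partly blocked by the gripper. I ignored those and judged from the clear views. One refit of the large casing, made from a picture and a camera pose taken at slightly different moments, came out about 4.5 mm off and was not used.

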